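# Load the mixer and lock its bayonet cover

## Robot

A 6-joint arm with a two-finger parallel gripper is mounted at the origin on a cart in front of the work surface, level with it; the furniture and walls round the work are solid. World frame = base frame: x ahead of the robot, y to its left, z up, the work surface at z = 0. Lengths are in m, angles in rad, forces in N, time in s.
With the tool pointing down it reaches from about 0.3 to 0.875 m from the base axis. Payload 6.4 kg.
Tool frame: the origin (TCP) lies between the finger pads; the fingertips stand ctrl.tip_extent ahead of it and the grasp point (between the pads) is the TCP (ctrl.tip_extent is the distance from the TCP to the fingertips, in m); z points along the fingers, y is the line along which they close (so a half turn about z gives the same grasp; the last joint's range is limited). The gripper opens to 85 mm and grips with 20 to 120 N. Pads are 22 mm wide; open, the fingers measure 114 mm over their backs; the gripper's body (76 mm by 85 mm) begins 54 mm behind the grasp point. The pads swing forward as they close: fully open they stand 13 mm farther back than shut.
Start: joints at [-1.502, 0.181, 1.607, -0, 1.354, -0.206], TCP at [0.156, -0.553, 0.25] pointing down, gripper open.
Joint ranges: [-2.99, 2.99], [-0.89, 2.07], [0.3, 2.58], [-1.14, 4.28], [0, 2.63], [-3.12, 3.12]. Speed limits (rad/s): [2.57, 2.57, 3.01, 3.14, 3.14, 3.14].

## Interface

Orientations are given as a unit quaternion [w, x, y, z].
In Python, from bench import ctrl gives the robot as it stands.
- The arm moves only by the tool send_rows, never from a script. Its arguments are lists of equal length, an entry for each row: "dr": the turn, a rotation vector about the tool's x, y, z in units of 6 degrees (1.0 is 6 degrees), a list of three; "xyz": the shift along the tool's x, y, z in cm, a list of three; "jaw": the opening in per cent of the stroke, from 0 (shut) to 100 (fully open). In form: {"dr": [[wx, wy, wz], ...], "xyz": [[dx, dy, dz], ...], "jaw": [jaw, ...]}. A call has exactly 8 rows; each row is the pose to reach, as a shift and turn from the pose commanded when the call began, along the tool's axes at that moment; what a row does not reach only later rows make up. A row lasts 1/8 s, in which the tool goes at most 62.5 mm and 10.7 degrees, less where a joint would pass 70% of its speed; a pose out of reach is approached as far as the arm can. A call with a gripper value outside its range is refused whole. The fingers move at their own pace and stop on an object; the grip force is fixed at half the most. Time passes only in rows, so rows that repeat a pose let the fingers close, or fill a call up. It gives the time, the measured TCP pose, the force, the opening and the grip force at its end, in the units of the state.
- ctrl.get_obs(): the state, without advancing time (a new reading comes with each control period).
- ctrl.camera(name): name is "scene" or "top"; returns the picture (384x512x3 uint8, red, green, blue); there is no depth.
- ctrl.calibration(name): a dict with "camera_matrix" (3x3 intrinsics, pixels), "world_from_camera" (4x4, takes a point from camera to world coordinates). Camera axes: x right, y up, looking along -z (the intrinsics and any distortion apply to the point x, -y, -z); pixel columns grow to the right and rows downward; lengths in m; the calibration is good to about 2 mm. A picture is of the moment at which its call begins. calibration takes no time and is no camera call.
- ctrl.hand_in(): hands the job in; it is judged then, once.
The state is a dict: "time_s": time; "q": joint angles; "dq": joint speeds; "joint_efforts": joint torques, N m; "eef_pos": TCP position; "eef_rot": TCP orientation; "wrist_force": force on the tool from outside, world axes, zero at the start; "torque": the same for the moment, N m; "opening": opening from 0.0 (shut) to 1.0 (fully open); "grasp_force": force on a finger pad.
Only numpy, scipy, OpenCV 4.12 (cv2) and the standard library are available. Lean on these libraries where they do the work, as an engineer would, in place of code of your own. Each camera call takes 0.05 s, during which the arm holds its last target. There are 200 camera calls.

## Task

Stand the small capped glass vial upright in the sprung cup of the mixer's round socket, and set the white bell-shaped cover over it with its two lugs in the socket's two gaps. Push the cover down against the spring, turn it a quarter turn clockwise (seen from above) and let it spring up so that it is locked, then throw the mixer's lever all the way over to the back. Do not drop the vial or the cover, and leave the other things where they are.

Things in the scene. Friction and masses are not known exactly. Their poses are not given: they have to be found in the camera images.
- vial: Small clear glass vial with white cap, 27 mm across, 61 mm tall, standing loose on the worktop, 30 g. Its cap is 24 mm wide and takes up the top 14 mm. Origin at the centre of its underside, z up.
- cover: Loose white bell, open below, upright, about 150 g. Outside 48 mm wide, inside 38; bell 62 high, 57 deep inside. On its flat top a grey grip bar 44 long, 12 thick, 24 high (its top 86 mm above the underside). Two metal lugs at the lower edge reach r = 31 mm, 10 wide, 6 high. Origin: centre of its underside, z up; x runs along the bar and through both lugs (a half turn looks the same).
- mixer: Mixer, fixed: white plinth 116 x 206 mm, 45 mm high, with a round metal socket on it and a lever to the right of the socket. Origin on the worktop directly below the socket's axis; z up, x to its back, y to its left. The plinth reaches from y = -148 to +58 mm. The socket's collar is 78 mm across and stands 45 to 75 mm above the worktop.
- socket (a point): Socket axis at the collar's top, 75 mm above the worktop; axes as the mixer's. Chamfered bore 52 mm, groove for the lugs behind it 66 mm; two gaps for the lugs, each 40 degrees wide, at +x and -x. Lugs in the gaps and not pressed, the cover's underside rests on the cup 68 mm above the worktop.
- lock_notch (a point): One of two notches under the collar's flange (at +y and -y), 40 degrees wide, 5 mm deep. The cover turns only while its underside is pressed to 53..59 mm above the worktop (53: stop), clockwise only; after 90 degrees (stops at 99) let it rise: the spring lifts the lugs into the notches. Locked: underside 64 mm above the worktop, bar along the mixer's y. Point: r 29, 70 mm high, +y side.
- cup_floor (a point): Centre of the floor of the cup's pocket on the socket's axis, where the vial stands: pocket 33 mm wide, 8 mm deep, its floor 60 mm above the worktop when free (the collar's top is at 75 mm). It sinks with the cup. z up.
- cup (a joint): How far the grey sprung cup in the socket is pushed down, in m: 0 free (held up with 4.5 N), 0.004 with the cover locked (6.5 N), 0.009 to 0.014 for turning (9 to 11.5 N), 0.014 at its stop.
- lever (a joint): Angle of the mixer's lever, rad: 0 leaning to the front (-x of the mixer), 1.0 fully over to the back. It starts near the front, has light friction and stays where it is left.
- lever_tip (a point): Centre of the black ball, 26 mm across, at the end of the lever. The lever is 80 mm long and turns about a level axis (along the mixer's y) 67 mm above the worktop, 105 mm to the right (-y) of the socket's axis; upright, the ball is 147 mm above the worktop.
- jar: brown square jar with a tan screw cap, 68 x 68 x 132 mm, bystander
- bottle: white plastic bottle, 60 mm wide, 108 mm tall, bystander
- marker: marker pen lying on the worktop, 139 mm long, bystander
- forceps: steel forceps lying flat, 134 mm long, bystander
- tape: roll of label tape lying flat, 70 mm across, 20 mm high, bystander
- petri: covered petri dish, 70 mm across, 15 mm high, bystander
Mind the look-alikes: they are no part of the job. What is shaped like the cover but pink is not meant.

How it is judged:
On the way, in this order (a step that is already met when the one before it is completed fails the run):
1. the vial stands upright in the sprung cup, let go (horizontal distance between vial and cup_floor below 0.006 m and z of vial in the frame of cup_floor below 0.004 m and angle between vial's own z axis and vertical below 0.12 rad and contact force between the fingers and vial below 0.2 N), for 0.2 s.
2. the cover is over the vial with its lugs in the socket's gaps (horizontal distance between cover and mixer below 0.006 m and angle between cover's own z axis and vertical below 0.1 rad and z of cover in the frame of mixer below 0.071 m and angle between the x axis of cover and the x axis of mixer, either way round below 0.3 rad), for 0.1 s.
3. the cover has been pushed in, turned a quarter turn and has sprung up into its notches (horizontal distance between cover and mixer below 0.006 m and angle between cover's own z axis and vertical below 0.1 rad and z of cover in the frame of mixer between 0.06 and 0.0665 m and angle between the x axis of cover and the y axis of mixer, either way round below 0.25 rad and value of joint cup between 0.0015 and 0.007 m), for 0.2 s.
4. the lever is thrown over to the back (value of joint lever above 0.85 rad), for 0.2 s.
At the end, for the whole second after the job is handed in: Vial upright in the cup (6 mm of its centre, 4 mm of its floor, 0.12 rad); cover over it, centred within 6 mm, level within 0.1 rad, underside 60 to 66.5 mm up, bar within 0.25 rad of the mixer's y, cup down 1.5 to 7 mm; lever beyond 0.85 rad; vial and cover at rest (all of step 3 and horizontal distance between vial and cup_floor below 0.006 m and z of vial in the frame of cup_floor below 0.004 m and angle between vial's own z axis and vertical below 0.12 rad and value of joint lever above 0.85 rad and linear speed of each of cover, vial below 0.02 m/s); the robot touches nothing.
It fails at once if the vial falls over (angle between vial's own z axis and vertical above 0.8 rad).
It fails at once if the vial is dropped (falls faster than 0.6 m/s out of the fingers) (linear speed of vial above 0.6 m/s and contact force between the fingers and vial below 0.1 N).
It fails at once if the cover is dropped (falls faster than 0.6 m/s out of the fingers) (linear speed of cover above 0.6 m/s and contact force between the fingers and cover below 0.1 N).
It fails at once if a bystander is moved more than 30 mm (distance of any of jar, bottle, marker, forceps, tape, petri from where it was at the start of the episode above 0.03 m).
It also fails if it takes over 67 s, if anything falls off the work surface, if the arm or the gripper's body presses on something with over 40 N, if the wrist force passes 120 N, or if a joint passes its speed limit or range.

## Working session

There is one attempt and no reset: what is moved stays moved. The work goes in short steps, Python scripts to look and compute and a tool call to move; the robot and the scene stay as the last step left them, time stands still between calls to the robot, and variables do not carry over. Pictures are saved under pics/ and viewed, at most 10 in all, crops included, and the job is handed in when it is done.

Besides the shell and the picture viewer there is one more tool, called after "Emit:" as a command line: name --argument value ..., lists and objects as JSON in quotes. send_rows: Moves the arm, as the interface text tells. Its arguments: {"type":"object","properties":{"dr":{"type":"array","items":{"type":"array","items":{"type":"number"}}},"xyz":{"type":"array","items":{"type":"array","items":{"type":"number"}}},"jaw":{"type":"array","items":{"type":"number"}}},"required":["dr","xyz","jaw"]}

```bash
mkdir -p pics
python3 - <<'E'
from bench import ctrl
import cv2,numpy as np
for n in("top","scene"):
    im=ctrl.camera(n); cv2.imwrite(f"pics/{n}0.png",im[:,:,::-1])
    c=ctrl.calibration(n); print(n,np.round(c["camera_matrix"],1).tolist(),np.round(c["world_from_camera"],4).tolist(),[k for k in c])
o=ctrl.get_obs(); print(o["time_s"],o["eef_pos"],o["eef_rot"],o["opening"],ctrl.tip_extent)
a=cv2.imread("pics/top0.png")
cv2.imwrite("pics/top0b.png",cv2.resize(a,(800,600),interpolation=cv2.INTER_CUBIC))
a=cv2.imread("pics/scene0.png")
cv2.imwrite("pics/scene0b.png",cv2.resize(a,(800,600),interpolation=cv2.INTER_CUBIC))
E
```

```text
top [[376.3, 0.0, 257.5], [0.0, 376.3, 190.9], [0.0, 0.0, 1.0]] [[-0.0061, 0.9981, -0.0612, 0.3979], [-0.9998, -0.0051, 0.0177, 0.0714], [0.0173, 0.0613, 0.998, 1.4807], [0.0, 0.0, 0.0, 1.0]] ['camera_matrix', 'world_from_camera']
scene [[480.1, 0.0, 252.8], [0.0, 480.1, 196.6], [0.0, 0.0, 1.0]] [[-0.488, 0.5146, -0.705, -0.8595], [-0.8725, -0.2668, 0.4092, 0.8546], [0.0225, 0.8148, 0.5793, 1.2243], [0.0, 0.0, 0.0, 1.0]] ['camera_matrix', 'world_from_camera']
0.1 [ 0.15601797 -0.5529493   0.24950539] [-7.82101711e-04  9.90574159e-01  1.36975257e-01  5.74208274e-05] 0.9970201382095496 0.019
```

View pics/top0b.png

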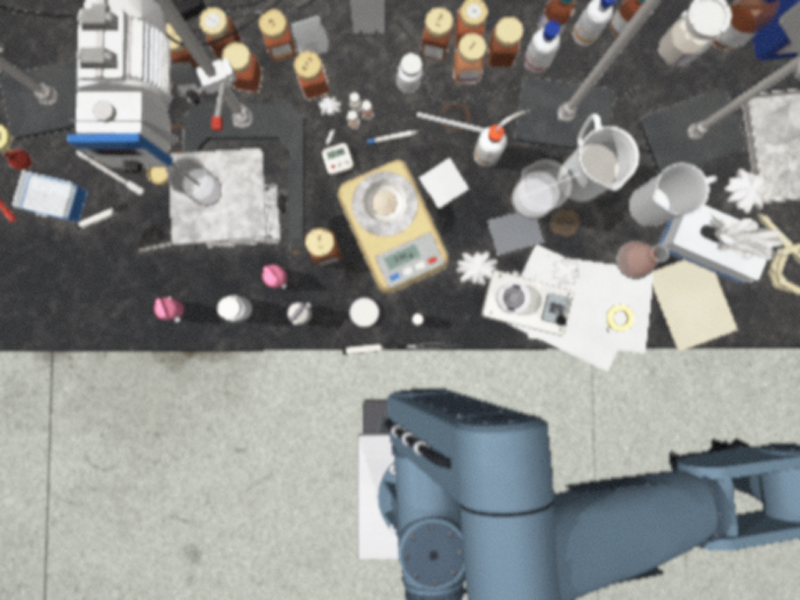

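View pics/scene0b.png

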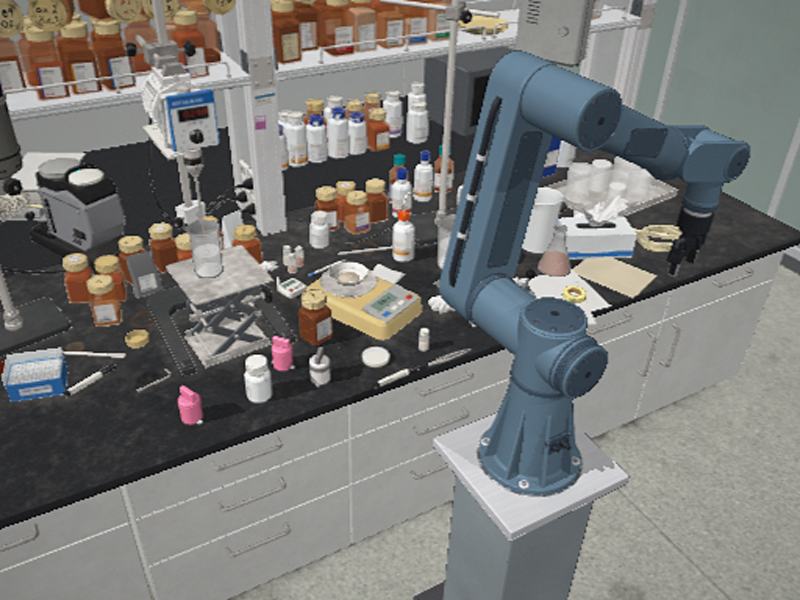

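Top (800 px scale): the white cover is at (299,313), the vial at (417,319), and the mixer's socket at (515,298) with its lever near (558,308). The pink bells, the bottle, petri, marker and forceps are nearby. I'll crop closer.

Run:
```python
import cv2,numpy as np
a=cv2.imread("pics/top0.png"); b=cv2.imread("pics/scene0.png")
r=lambda im,x,y,w,h,s:cv2.resize(im[y:y+h,x:x+w],None,fx=s,fy=s,interpolation=cv2.INTER_CUBIC)
# top: left cover/vial (172..282), right mixer
p=np.vstack([r(a,172,180,100,37,8),np.zeros((8,800,3),np.uint8),r(a,300,168,100,31,8)*1]) if 0 else None
A=r(a,176,184,48,36,8); B=r(a,244,184,48,36,8); C=r(a,304,168,80,48,8)
cv2.imwrite("pics/c1.png",np.vstack([np.hstack([A,B]),np.hstack([C,np.zeros((384,128,3),np.uint8)])])[:600])
A=r(b,190,212,48,48,8); B=r(b,252,200,48,48,8)
cv2.imwrite("pics/c2.png",np.hstack([A,B]))
```

```text
(no output)
```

View pics/c1.png

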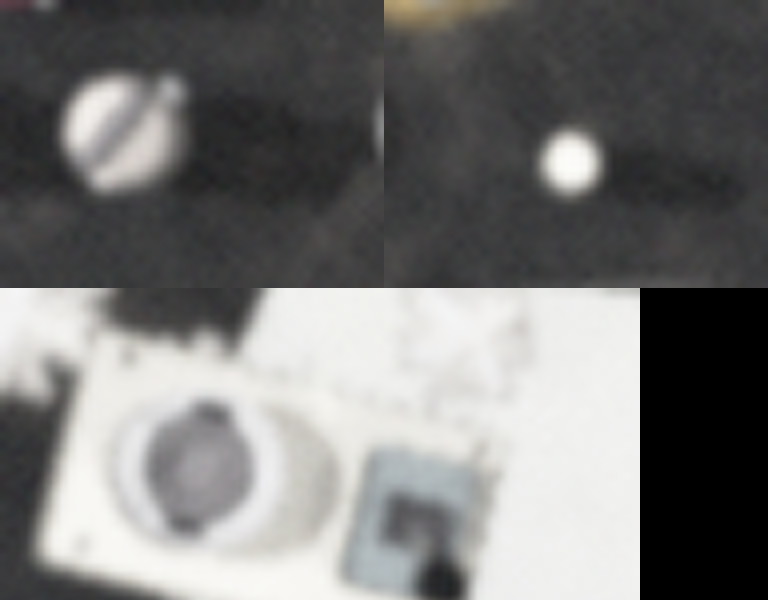

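View pics/c2.png

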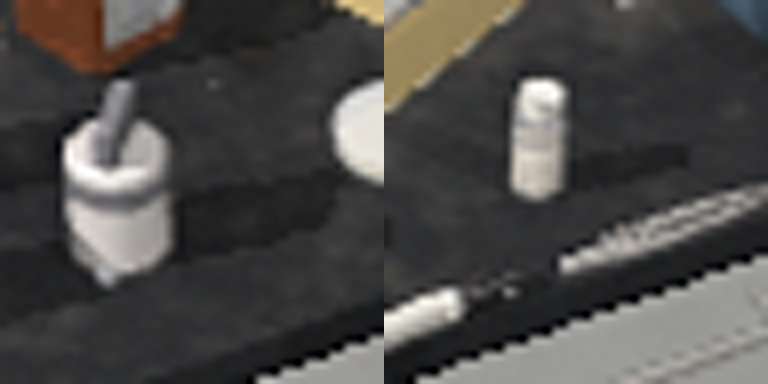

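Crop c1: the bell is centred at about (120,131) with its bar running up-right at 45° and a lug at (172,90). The vial cap is at (570,162), and the socket's gaps are at (211,410) and (184,522). Crop c2: cover and vial both stand upright. Next I'll compute poses and check them with overlays.

```bash
cat > h.py <<'E'
import numpy as np,cv2
from bench import ctrl
CAL={n:ctrl.calibration(n) for n in("top","scene")}
def ray(n,u,v):
    K=CAL[n]["camera_matrix"];T=CAL[n]["world_from_camera"]
    d=T[:3,:3]@(np.diag([1,-1,-1])@np.linalg.inv(K)@[u,v,1]); return T[:3,3],d
def atz(n,u,v,z):
    o,d=ray(n,u,v); return o+d*(z-o[2])/d[2]
def proj(n,P):
    K=CAL[n]["camera_matrix"];T=CAL[n]["world_from_camera"]
    c=(np.atleast_2d(P)-T[:3,3])@T[:3,:3]*[1,-1,-1]; p=c@K.T; return p[:,:2]/p[:,2:]
def circ(x,y,z,r,n=40):
    t=np.linspace(0,2*np.pi,n); return np.c_[x+r*np.cos(t),y+r*np.sin(t),0*t+z]
def box(x,y,a,x0,x1,y0,y1,z):
    p=np.array([[x0,y0],[x1,y0],[x1,y1],[x0,y1],[x0,y0]]);c,s=np.cos(a),np.sin(a)
    return np.c_[x+p[:,0]*c-p[:,1]*s,y+p[:,0]*s+p[:,1]*c,0*p[:,0]+z]
def crop(n,im,x,y,w,h,s,curves):
    o=cv2.resize(im[y:y+h,x:x+w],None,fx=s,fy=s,interpolation=cv2.INTER_CUBIC)
    for P,col in curves:
        q=(proj(n,P)-[x,y]+.5)*s-.5
        cv2.polylines(o,[np.round(q).astype(int)],False,col,1,cv2.LINE_AA)
    return o
def cover(x,y,a,b=0):
    return [(circ(x,y,b,.024),(0,255,0)),(circ(x,y,b+.062,.024),(0,255,0)),(box(x,y,a,-.022,.022,-.006,.006,b+.086),(0,0,255)),(box(x,y,a,-.031,.031,-.005,.005,b+.006),(255,0,0))]
def vial(x,y,b=0): return [(circ(x,y,b,.0135),(0,255,0)),(circ(x,y,b+.061,.012),(0,0,255))]
def mixer(x,y,a):
    return [(circ(x,y,.075,.039),(0,255,0)),(circ(x,y,.075,.026),(0,0,255)),(box(x,y,a,-.058,.058,-.148,.058,.045),(255,0,0)),(box(x,y,a,-.033,.033,-.009,.009,.075),(255,255,0))]
E
python3 - <<'E'
from h import *
a=cv2.imread("pics/top0.png"); b=cv2.imread("pics/scene0.png")
f=lambda cx,cy,ox,oy:((cx+.5)/8-.5+ox,(cy+.5)/8-.5+oy)
# vial: cap blob centroid, threshold on red-ish gray
g=cv2.cvtColor(a,6).astype(float); w=np.clip(g[194:214,257:277]-75,0,None); yy,xx=np.mgrid[194:214,257:277]
vp=((w*xx).sum()/w.sum(),(w*yy).sum()/w.sum()); V=atz("top",*vp,.060); print("vial",vp,V, proj("scene",V))
l1=atz("top",*f(172,90,176,184),.006); b1=atz("top",*f(125,128,176,184),.086); c1=atz("top",*f(119,130,176,184),.062)
print("lug",l1,"bar",b1,"bell",c1)
g1=atz("top",*f(211,410-288,304,168),.073); g2=atz("top",*f(184,522-288,304,168),.073)
print("gaps",g1,g2,(g1+g2)/2,np.linalg.norm(g1-g2),np.arctan2(*(g1-g2)[1::-1]))
ba=atz("top",*f(440,576-288,304,168),.13); print("ball",ba)
M=(g1+g2)/2; ma=np.arctan2(*(g1-g2)[1::-1]); ca=np.arctan2(*(l1-c1)[1::-1]); print(ma,ca)
C=(b1+c1)/2
cv=cover(C[0],C[1],ca)+vial(V[0],V[1])+mixer(M[0],M[1],ma)
A=crop("top",a,176,184,48,36,8,cv);B=crop("top",a,244,184,48,36,8,cv);D=crop("top",a,304,168,80,48,8,cv)
cv2.imwrite("pics/o1.png",np.vstack([np.hstack([A,B]),np.hstack([D,np.zeros((384,128,3),np.uint8)])])[:600])
A=crop("scene",b,190,212,48,48,8,cv);B=crop("scene",b,252,200,48,48,8,cv)
cv2.imwrite("pics/o2.png",np.hstack([A,B]))
E
```

```text
vial (np.float64(266.8379326116786), np.float64(203.80789754535752)) [0.43587651 0.01135118 0.06      ] [[272.00473463 210.75385014]]
lug [0.47405824 0.28200393 0.006     ] bar [0.452458   0.29217695 0.086     ] bell [0.45247122 0.2987839  0.062     ]
gaps [ 0.51322864 -0.22646187  0.073     ] [ 0.46053079 -0.2127908   0.073     ] [ 0.48687971 -0.21962633  0.073     ] 0.05444227581524 -0.2538280209325534
ball [ 0.43301756 -0.31663258  0.13      ]
-0.2538280209325534 -0.6607565263034154
```

View pics/o1.png

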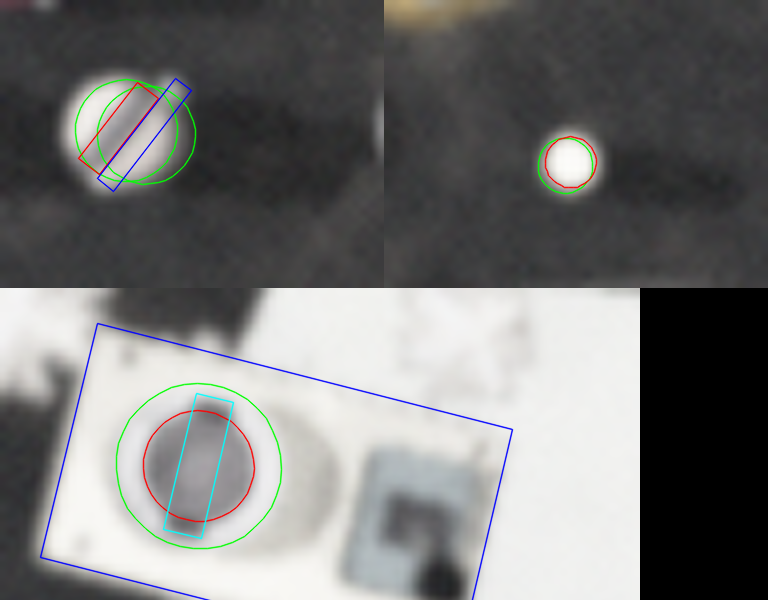

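View pics/o2.png

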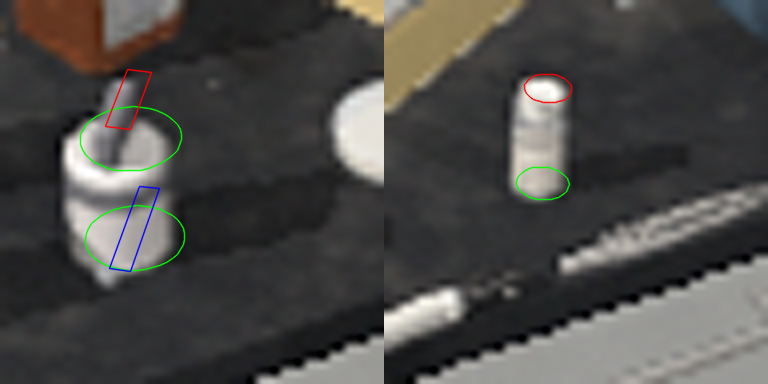

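The vial and mixer overlays fit well; the cover is about 5 mm too far right. I'll refine the cover and vial with a silhouette fit in both views.

```bash
cat >> h.py <<'E'
from scipy.optimize import minimize
def hullmask(n,P,x,y,w,h,S=4):
    q=(proj(n,P)-[x,y]+.5)*S-.5
    m=np.zeros((h*S,w*S),np.float32); cv2.fillConvexPoly(m,cv2.convexHull(np.round(q*16).astype(np.int32)),1.,cv2.LINE_8,4)
    return cv2.GaussianBlur(cv2.resize(m,(w,h),interpolation=cv2.INTER_AREA),(3,3),.7)
def fit(im,wins,model,p0,step=.004):
    def cost(p):
        e=0
        for n,(x,y,w,h) in wins.items():
            m=sum(hullmask(n,P,x,y,w,h) for P in model(p)).clip(0,1); g=im[n][y:y+h,x:x+w]
            A=np.c_[m.ravel(),np.ones(m.size)]; r=np.linalg.lstsq(A,g.ravel(),rcond=None)[1]; e+=r[0]/((g-g.mean())**2).sum()
        return e
    s=np.vstack([p0]+[np.array(p0)+step*np.eye(len(p0))[i]*(1 if i<2 else 40) for i in range(len(p0))])
    return minimize(cost,p0,method="Nelder-Mead",options=dict(initial_simplex=s,xatol=1e-5,fatol=1e-6))
def yaw(): 
    w,x,y,z=ctrl.get_obs()["eef_rot"]; return np.arctan2(2*(x*y+w*z),1-2*(y*y+z*z))
def go(t,yw=None):
    o=ctrl.get_obs(); w,x,y,z=o["eef_rot"]
    from scipy.spatial.transform import Rotation as R
    Q=R.from_quat([x,y,z,w]); d=Q.inv().apply(np.array(t)-o["eef_pos"])*100
    c=yaw() if yw is None else yw
    G=R.from_matrix(np.array([[np.cos(c),np.sin(c),0],[np.sin(c),-np.cos(c),0],[0,0,-1]]))
    print("t",round(o["time_s"],2),"pos",np.round(o["eef_pos"],4),"yaw",round(yaw(),4),"xyz",np.round(d,2),"dr",np.round((Q.inv()*G).as_rotvec()/np.radians(6),2))
E
python3 - <<'E'
from h import *
im={n:cv2.cvtColor(cv2.imread(f"pics/{n}0.png"),6).astype(float) for n in("top","scene")}
bell=lambda p:[np.vstack([circ(p[0],p[1],0,.024),circ(p[0],p[1],.062,.024)])]
def full(p):
    B=bell(p); L=np.vstack([box(p[0],p[1],p[2],-.031,.031,-.005,.005,z) for z in(0,.006)]); return B+[L]
via=lambda p:[np.vstack([circ(p[0],p[1],0,.0135),circ(p[0],p[1],.047,.0135),circ(p[0],p[1],.061,.012)])]
W={"top":(180,188,26,24),"scene":(196,222,18,28)}
for ks in(["top"],["scene"],["top","scene"]):
    r=fit(im,{k:W[k] for k in ks},full,[.4525,.3005,-.7]); print("cover",ks,r.x,r.fun)
W={"top":(256,194,22,22),"scene":(262,204,18,26)}
for ks in(["top"],["scene"],["top","scene"]):
    r=fit(im,{k:W[k] for k in ks},via,[.436,.0113]); print("vial",ks,r.x,r.fun)
go([.436,.013,.12])
E
```

```text
cover ['top'] [ 0.45319088  0.3021615  -0.63144164] 0.09691347462994805
cover ['scene'] [ 0.45263474  0.30357602 -0.69562558] 0.2827754838049645
cover ['top', 'scene'] [ 0.45333944  0.30312195 -0.62875737] 0.38499704804743734
vial ['top'] [0.43653424 0.01025745] 0.027731085181594114
vial ['scene'] [0.43773418 0.01471512] 0.14705350605617568
vial ['top', 'scene'] [0.43784375 0.0122375 ] 0.26199082900892184
t 0.1 pos [ 0.156  -0.5529  0.2495] yaw 0.2748 xyz [ 42.3  -46.85  13.04] dr [-0.01 -0.    0.  ]
```

Emit:
send_rows --dr '[[0,0,0],[0,0,0],[0,0,0],[0,0,0],[0,0,0],[0,0,0],[0,0,0],[0,0,0]]' --xyz '[[42.4,-46.8,8],[42.4,-46.8,8],[42.4,-46.8,8],[42.4,-46.8,8],[42.4,-46.8,8],[42.4,-46.8,8],[42.4,-46.8,8],[42.4,-46.8,8]]' --jaw '[100,100,100,100,100,100,100,100]'

```text
time_s: 1.1
eef_pos: [0.3773, -0.1074, 0.1874]
eef_rot: [0.0, 0.991, 0.137, 0.0]
wrist_force: [1.5, -0.7, 0.6]
opening: 1.0
grasp_force: 0.0
```

Run:
```python
from h import *
go([.4372,.0122,.15])
```

```text
t 1.1 pos [ 0.3773 -0.1074  0.1874] yaw 0.2743 xyz [ 9.   -9.89  3.73] dr [ 0.01 -0.01 -0.  ]
```

Emit:
send_rows --dr '[[0,0,0],[0,0,0],[0,0,0],[0,0,0],[0,0,0],[0,0,0],[0,0,0],[0,0,0]]' --xyz '[[4,-4.5,1.5],[8,-8.7,2.5],[9,-9.9,3.7],[9,-9.9,3.7],[9,-9.9,3.7],[9,-9.9,3.7],[9,-9.9,3.7],[9,-9.9,3.7]]' --jaw '[100,100,100,100,100,100,100,100]'

```text
time_s: 2.1
eef_pos: [0.4367, 0.0099, 0.1507]
eef_rot: [0.0, 0.991, 0.136, 0.0]
wrist_force: [0.0, -0.4, -0.5]
opening: 0.998
grasp_force: 0.0
```

Run:
```python
from h import *
go([.4372,.0122,.040])
im=ctrl.camera("top")[:,:,::-1].copy(); b=ctrl.camera("scene")[:,:,::-1].copy(); cv2.imwrite("pics/scene1.png",b); cv2.imwrite("pics/top1.png",im)
M=(.487,-.2196,-.254)
x0,y0=[int(v) for v in proj("scene",[M[0],M[1],.06])[0]]
cv=mixer(*M)+vial(.4372,.0122)
A=crop("scene",b,x0-48,y0-36,96,72,5,cv); v=[int(k) for k in proj("scene",[.4372,.0122,.06])[0]]
B=crop("scene",b,v[0]-30,v[1]-36,60,72,5,cv); cv2.imwrite("pics/o3.png",np.hstack([A,B])); print(x0,y0,v)
```

```text
t 2.1 pos [0.4367 0.0099 0.1507] yaw 0.2737 xyz [ 0.11 -0.21 11.07] dr [ 0. -0. -0.]
311 189 [271, 210]
```

View pics/o3.png

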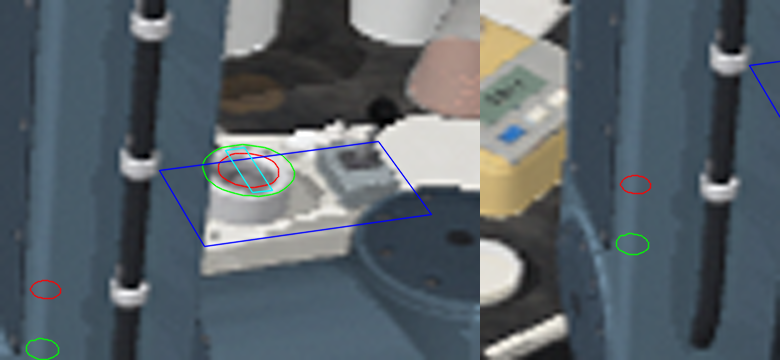

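The mixer overlay agrees with the scene view to 1–2 mm. Next I descend and grip the vial.

Emit:
send_rows --dr '[[0,0,0],[0,0,0],[0,0,0],[0,0,0],[0,0,0],[0,0,0],[0,0,0],[0,0,0]]' --xyz '[[0.1,-0.2,4],[0.1,-0.2,8],[0.1,-0.2,10],[0.1,-0.2,10.9],[0.1,-0.2,10.9],[0.1,-0.2,10.9],[0.1,-0.2,10.9],[0.1,-0.2,10.9]]' --jaw '[100,100,100,80,60,50,40,35]'

```text
time_s: 3.2
eef_pos: [0.4375, 0.0126, 0.042]
eef_rot: [0.0, 0.991, 0.137, 0.001]
wrist_force: [-0.1, -0.5, 0.2]
opening: 0.348
grasp_force: 0.0
```

Emit:
send_rows --dr '[[0,0,0],[0,0,0],[0,0,0],[0,0,0],[0,0,0],[0,0,0],[0,0,0],[0,0,0]]' --xyz '[[0,0,0],[0,0,0],[0,0,0],[0,0,0],[0,0,0],[0,0,0],[0,0,0],[0,0,0]]' --jaw '[30,26,22,18,15,15,15,15]'

```text
time_s: 4.2
eef_pos: [0.4376, 0.0125, 0.0421]
eef_rot: [0.0, 0.991, 0.137, 0.0]
wrist_force: [-0.3, 0.3, 6.3]
opening: 0.291
grasp_force: 58.5
```

Run:
```python
from h import *
go([.4372,.0122,.16]); print(ctrl.get_obs()["opening"],ctrl.get_obs()["grasp_force"])
go([.487,-.2196,.2])
```

```text
t 4.2 pos [0.4376 0.0125 0.0421] yaw 0.2749 xyz [ -0.04   0.03 -11.79] dr [ 0.   -0.01 -0.  ]
0.29126009015622567 58.47106316126883
t 4.2 pos [0.4376 0.0125 0.0421] yaw 0.2749 xyz [ -1.53  23.69 -15.78] dr [ 0.   -0.01 -0.  ]
```

Emit:
send_rows --dr '[[0,0,0],[0,0,0],[0,0,0],[0,0,0],[0,0,0],[0,0,0],[0,0,0],[0,0,0]]' --xyz '[[0,0,-1],[0,0,-4],[0,0,-8],[-0.2,3,-12],[-0.5,7,-14.5],[-0.8,12,-15.5],[-1.1,17,-15.7],[-1.3,20.5,-15.7]]' --jaw '[15,15,15,15,15,15,15,15]'

```text
time_s: 5.2
eef_pos: [0.4804, -0.1903, 0.1994]
eef_rot: [0.001, 0.991, 0.136, 0.0]
wrist_force: [-0.2, 0.2, -1.1]
opening: 0.291
grasp_force: 59.1
```

Emit:
send_rows --dr '[[0,0,0],[0,0,0],[0,0,0],[0,0,0],[0,0,0],[0,0,0],[0,0,0],[0,0,0]]' --xyz '[[-0.1,2,0],[-0.2,2.9,1],[-0.2,3.2,3],[-0.2,3.2,4],[-0.2,3.2,4],[-0.2,3.2,4],[-0.2,3.2,4],[-0.2,3.2,4]]' --jaw '[15,15,15,15,15,15,15,15]'

```text
time_s: 6.2
eef_pos: [0.4872, -0.2196, 0.159]
eef_rot: [0.0, 0.991, 0.137, 0.0]
wrist_force: [0.3, 0.6, -0.5]
opening: 0.287
grasp_force: 59.1
```

Run:
```python
from h import *
o=ctrl.get_obs();p=o["eef_pos"];print(o["opening"],o["grasp_force"],o["wrist_force"])
go([.487,-.2196,.102])
b=ctrl.camera("scene")[:,:,::-1].copy();a=ctrl.camera("top")[:,:,::-1].copy(); cv2.imwrite("pics/scene2.png",b);cv2.imwrite("pics/top2.png",a)
cv=mixer(.487,-.2196,-.254)+vial(p[0],p[1],p[2]-.0421)
v=[int(k) for k in proj("scene",[p[0],p[1],.11])[0]]
cv2.imwrite("pics/o4.png",crop("scene",b,v[0]-30,v[1]-40,80,80,7,cv))
```

```text
0.28740673736172645 59.07679834635928 [ 0.34288312  0.62838176 -0.54064594]
t 6.2 pos [ 0.4872 -0.2196  0.159 ] yaw 0.2749 xyz [-0.02 -0.01  5.7 ] dr [ 0.01 -0.01 -0.  ]
```

View pics/o4.png

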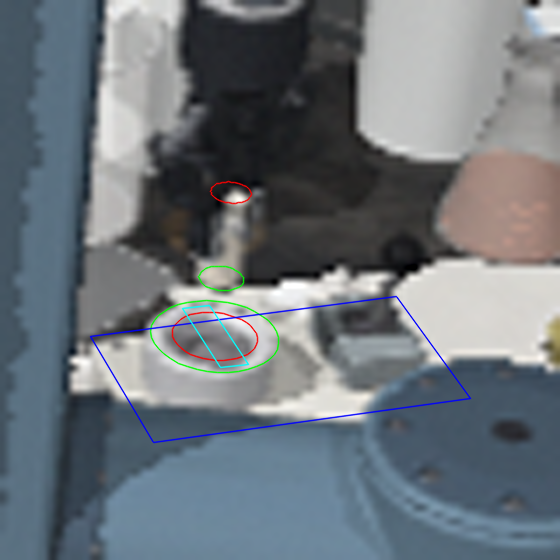

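Crop o4: the vial hangs upright between the fingers, cap at about (235,195) and bottom near (228,283). The socket is just below it, within a few mm. I'll quantify this numerically.

Run:
```python
from h import *
L=lambda f:cv2.cvtColor(cv2.imread(f),6).astype(float)
im={"top":L("pics/top0.png"),"scene":L("pics/scene2.png")}
def cost(n,p):
    # bright annulus vs dark bore, sampled
    g=cv2.GaussianBlur(im[n],(3,3),.6)
    def s(r): 
        q=proj(n,circ(p[0],p[1],.075,r,60)).astype(np.float32); return cv2.remap(g,q[:,:1],q[:,1:],1)[:,0]
    return -(np.mean(s(.0295))-np.mean(s(.0225)))
for n in im:
    X=[(cost(n,(.487+dx,-.2196+dy)),dx,dy) for dx in np.arange(-.008,.0081,.001) for dy in np.arange(-.008,.0081,.001)]
    X.sort(); print(n,[tuple(np.round(k,4)) for k in X[:4]], cost(n,(.487,-.2196)))
p=[.4872,-.2196,.159]; b=im["scene"]
for h in(.004,.010,.016,.022,.05,.056):
    u,v=proj("scene",[p[0],p[1],p[2]-.0421+h])[0]; r=int(round(v)); c=int(round(u)); print(h,round(u,1),r,c-10,b[r,c-10:c+11].astype(int))
```

```text
top [(np.float64(-46.9183), np.float64(-0.001), np.float64(0.0)), (np.float64(-46.8688), np.float64(0.0), np.float64(-0.001)), (np.float64(-46.8384), np.float64(0.0), np.float64(0.0)), (np.float64(-46.6194), np.float64(-0.001), np.float64(-0.001))] -46.838387148011066
scene [(np.float64(-38.7671), np.float64(-0.004), np.float64(0.008)), (np.float64(-38.7347), np.float64(-0.004), np.float64(0.007)), (np.float64(-38.7027), np.float64(-0.005), np.float64(0.008)), (np.float64(-38.5721), np.float64(-0.003), np.float64(0.007))] -20.612764784106247
0.004 313.2 177 303 [121 117 158 103  56  55  53 140 192 196 176 163 156  93  46  48  48  48
  46  45  44]
0.01 313.3 176 303 [135  91  54  52  50  47  48 147 161 152 165 167 159  97  48  47  48  47
  48  45  45]
0.016 313.5 175 303 [ 57  56  50  47  50  54  94  64  47  90 113 155 158 104  56  46  44  47
  46  48  52]
0.022 313.6 174 304 [ 50  46  53  64  53  33  40  27  90  86 141 158 124  78  58  48  45  51
  52  50  48]
0.05 314.3 168 304 [ 52  48  43  38  38  32  31  28  23  19  96 150 151  75  83  63  37  39
  38  37  38]
0.056 314.4 167 304 [ 50  40  32  41  41  36  30  31  26  22 161 230 247 136  66  53  35  38
  39  39  41]
```

Emit:
send_rows --dr '[[0,0,0],[0,0,0],[0,0,0],[0,0,0],[0,0,0],[0,0,0],[0,0,0],[0,0,0]]' --xyz '[[0.05,-0.13,1],[0.05,-0.13,2.5],[0.05,-0.13,4],[0.05,-0.13,4.6],[0.05,-0.13,5],[0.05,-0.13,5.3],[0.05,-0.13,5.3],[0.05,-0.13,5.3]]' --jaw '[15,15,15,15,15,15,15,15]'

```text
time_s: 7.3
eef_pos: [0.4872, -0.2183, 0.1058]
eef_rot: [0.0, 0.991, 0.137, 0.0]
wrist_force: [-0.5, -0.2, -1.4]
opening: 0.28
grasp_force: 59.1
```

Run:
```python
from h import *
o=ctrl.get_obs();print(o["opening"],o["grasp_force"],o["wrist_force"],o["torque"])
go([.4874,-.2182,.102])
```

```text
0.28002324745849555 59.077530819922686 [-0.52164479 -0.15113238 -1.40216632] [-0.01355559 -0.03732341 -0.02418565]
t 7.3 pos [ 0.4872 -0.2183  0.1058] yaw 0.2748 xyz [ 0.02 -0.01  0.38] dr [ 0.01 -0.   -0.  ]
```

Emit:
send_rows --dr '[[0,0,0],[0,0,0],[0,0,0],[0,0,0],[0,0,0],[0,0,0],[0,0,0],[0,0,0]]' --xyz '[[0,0,0.1],[0,0,0.2],[0,0,0.3],[0,0,0.35],[0,0,0.35],[0,0,0.35],[0,0,0.35],[0,0,0.35]]' --jaw '[15,15,15,15,15,15,15,15]'

```text
time_s: 8.3
eef_pos: [0.4871, -0.2182, 0.1021]
eef_rot: [0.0, 0.991, 0.137, 0.0]
wrist_force: [-0.7, 0.6, 4.0]
opening: 0.29
grasp_force: 59.5
```

Emit:
send_rows --dr '[[0,0,0],[0,0,0],[0,0,0],[0,0,0],[0,0,0],[0,0,0],[0,0,0],[0,0,0]]' --xyz '[[0,0,0],[0,0,0],[0,0,0],[0,0,0],[0,0,0],[0,0,0],[0,0,0],[0,0,0]]' --jaw '[28,32,36,42,48,54,60,60]'

```text
time_s: 9.3
eef_pos: [0.487, -0.2181, 0.1019]
eef_rot: [0.0, 0.991, 0.137, -0.0]
wrist_force: [-0.8, -0.7, 0.6]
opening: 0.599
grasp_force: 0.0
```

Run:
```python
from h import *
o=ctrl.get_obs();print(o["opening"],o["grasp_force"],o["wrist_force"])
cam="scene";b=ctrl.camera(cam)[:,:,::-1].copy();cv2.imwrite("pics/scene3.png",b);g=cv2.cvtColor(b,6).astype(int)
for h in(.020,.026,.032,.05,.056,.061):
    u,v=proj(cam,[.4872,-.2182,.060+h])[0]; r=int(round(v)); c=int(round(u)); print(h,round(u,1),round(v,1),c-10,g[r,c-10:c+11])
a=ctrl.camera("top")[:,:,::-1].copy();cv2.imwrite("pics/top3.png",a)
cv=vial(.4872,-.2182,.060)+mixer(.4875,-.218,-.254)
v=[int(k) for k in proj("scene",[.487,-.218,.11])[0]]
cv2.imwrite("pics/o5.png",crop("scene",b,v[0]-30,v[1]-30,64,60,9,cv))
```

```text
0.59931402771216 0.0 [-0.81657225 -0.67280529  0.64084744]
0.02 312.0 185.6 302 [ 68 192 200 112  39  28  48 117 133 166 173 159 148 113 108 122 136 146
 171 200 204]
0.026 312.1 184.4 302 [ 55  81 155  98  36  38  40 125 154 169 167 156 179 228 215 165 205 224
 158 151 167]
0.032 312.3 183.3 302 [ 76  68  66  48  37  34  55  98 122 168 174 188 208 176 126 198 221 217
 194 176 180]
0.05 312.7 179.7 303 [ 74  40  42  33  31  27  23  34 103 162 161 145  88  27  12  59 183 209
 236 242 240]
0.056 312.8 178.6 303 [ 37  61  49  37  29  30  27  21 137 196 199 208 136  45  14  86  57  36
  31 219 246]
0.061 312.9 177.6 303 [ 23  43  40  33  30  36  32  20 162 176 167 170 129  63  20  90  65  42
  40  33  30]
```

View pics/o5.png

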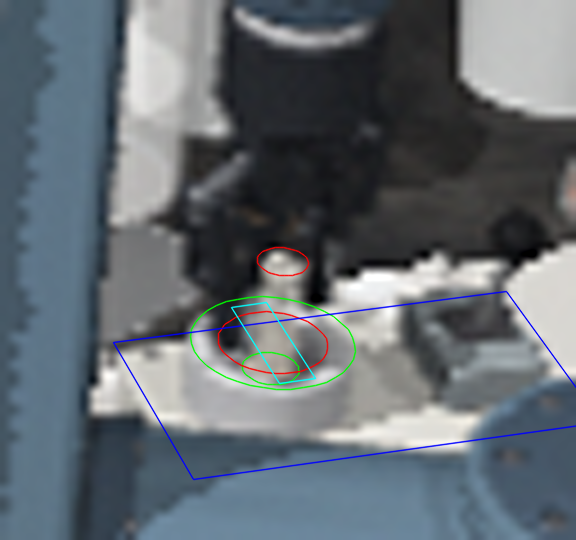

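Crop o5: the vial stands upright in the socket and matches the overlay (cap at (282,262)). Next I retreat and go for the cover.

Emit:
send_rows --dr '[[0,0,0],[0,0,0],[0,0,0],[0,0,-1],[0,0,-2.5],[0,0,-4],[0,0,-5.7],[0,0,-7.4]]' --xyz '[[0,0,-2],[0,0,-6],[0,0,-10],[0,0,-13],[0,-4,-13],[0,-9,-13],[0,-15,-13],[0,-21,-13]]' --jaw '[60,60,60,60,70,80,90,100]'

```text
time_s: 10.4
eef_pos: [0.4293, -0.0146, 0.2321]
eef_rot: [0.0, 0.864, 0.503, 0.0]
wrist_force: [0.2, 0.1, -0.4]
opening: 1.0
grasp_force: 0.0
```

Run:
```python
from h import *
go([.454,.3038,.22],-.63+np.pi)
a=ctrl.camera("top")[:,:,::-1].copy();cv2.imwrite("pics/top4.png",a);g=cv2.cvtColor(a,6).astype(float)
# vial cap centroid in top now: bright cap against grey cup
u,v=proj("top",[.4872,-.2182,.121])[0];c,r=int(round(u)),int(round(v));print(u,v);print(g[r-7:r+8,c-8:c+9].astype(int))
```

```text
t 10.4 pos [ 0.4293 -0.0146  0.2321] yaw 1.0546 xyz [ 28.91 -13.57   1.21] dr [ 1.000e-02  0.000e+00 -1.391e+01]
330.56581542029033 188.87129153045603
[[219 215 213 210 189 164 153 155 168 194 219 233 232 228 222 219 223]
 [207 200 193 181 162 133 118 112 124 155 200 228 232 223 215 209 207]
 [190 174 159 149 138 127 124 116 115 142 192 225 233 229 219 210 204]
 [174 149 141 134 133 134 135 143 142 147 179 219 231 232 227 212 206]
 [157 135 134 133 136 143 158 176 184 179 176 197 222 232 230 221 208]
 [141 128 130 139 154 168 200 224 228 221 200 180 199 222 228 221 209]
 [127 123 133 150 169 198 230 244 246 242 224 180 171 194 209 210 203]
 [123 123 141 156 173 207 240 249 250 248 235 188 151 168 186 190 197]
 [124 130 151 161 173 205 241 249 250 248 235 191 142 155 179 186 191]
 [128 135 152 161 172 198 231 243 245 243 226 172 134 154 178 186 193]
 [137 137 151 153 162 177 205 220 224 217 187 143 131 157 179 187 196]
 [151 142 144 145 149 158 161 171 170 159 141 121 138 168 183 192 196]
 [165 143 141 141 142 146 147 142 137 127 132 150 172 190 193 194 195]
 [189 156 141 136 141 142 145 140 133 143 170 197 215 219 211 204 202]
 [208 170 133 120 124 133 141 149 163 184 213 228 231 228 218 203 204]]
```

Emit:
send_rows --dr '[[0,0,-1.7],[0,0,-3.4],[0,0,-5.1],[0,0,-6.8],[0,0,-8.5],[0,0,-10.2],[0,0,-11.9],[0,0,-13.5]]' --xyz '[[5.4,-2.5,0.5],[10.8,-5,1],[16,-7.6,1.5],[21,-10,2],[25,-12,2.5],[28,-13.4,3],[28.9,-13.6,3],[28.9,-13.6,3]]' --jaw '[100,100,100,100,100,100,100,100]'

```text
time_s: 11.45
eef_pos: [0.4558, 0.3033, 0.2016]
eef_rot: [-0.0, 0.329, 0.944, -0.0]
wrist_force: [0.6, 0.3, -0.8]
opening: 0.999
grasp_force: 0.0
```

Run:
```python
from h import *
go([.4543,.3037,.085],-.64+np.pi)
```

```text
t 11.45 pos [0.4558 0.3033 0.2016] yaw 2.4706 xyz [ 0.14 -0.05 11.66] dr [-0.  -0.  -0.3]
```

Emit:
send_rows --dr '[[0,0,-0.1],[0,0,-0.3],[0,0,-0.3],[0,0,-0.3],[0,0,-0.3],[0,0,-0.3],[0,0,-0.3],[0,0,-0.3]]' --xyz '[[0.1,0,3],[0.1,0,7],[0.1,0,10],[0.1,0,11],[0.1,0,11.5],[0.1,0,11.5],[0.1,0,11.5],[0.1,0,11.5]]' --jaw '[80,60,50,45,40,35,30,25]'

```text
time_s: 12.45
eef_pos: [0.4557, 0.3032, 0.0878]
eef_rot: [0.001, 0.318, 0.948, 0.001]
wrist_force: [-0.0, 0.0, -0.1]
opening: 0.254
grasp_force: 0.0
```

Emit:
send_rows --dr '[[0,0,0],[0,0,0],[0,0,0],[0,0,0],[0,0,0],[0,0,0],[0,0,0],[0,0,0]]' --xyz '[[0,0,0],[0,0,0],[0,0,0],[0,0,0],[0,0,0],[0,0,0],[0,0,0],[0,0,0]]' --jaw '[22,20,17,14,11,8,5,5]'

```text
time_s: 13.45
eef_pos: [0.4553, 0.3031, 0.0871]
eef_rot: [0.0, 0.318, 0.948, 0.0]
wrist_force: [0.9, 1.2, 1.5]
opening: 0.128
grasp_force: 58.7
```

Run:
```python
from h import *
o=ctrl.get_obs();print(o["opening"],o["grasp_force"],o["wrist_force"],o["torque"],o["q"])
go([.4543,.3037,.26])
```

```text
0.12801113257502628 58.7133926153183 [0.90086707 1.16713991 1.54378   ] [0.27989876 0.01668194 0.02114869] [ 3.70198596e-01  3.25087649e-01  1.79539582e+00  1.75149396e-04
  1.02075789e+00 -5.53925612e-01]
t 13.45 pos [0.4553 0.3031 0.0871] yaw 2.4948 xyz [  0.11  -0.   -17.29] dr [0. 0. 0.]
```

Emit:
send_rows --dr '[[0,0,0],[0,0,0],[0,0,0],[0,0,0],[0,0,-0.3],[0,0,-0.8],[0,0,-1.3],[0,0,-1.8]]' --xyz '[[0,0,-1],[0,0,-4],[0,0,-8],[-0.5,-0.6,-12],[-2.5,-2.9,-15],[-5,-5.8,-15.3],[-8.5,-9.9,-15.3],[-12,-14,-15.3]]' --jaw '[5,5,5,5,5,5,5,5]'

```text
time_s: 14.45
eef_pos: [0.4662, 0.1175, 0.2405]
eef_rot: [0.0, 0.226, 0.974, -0.0]
wrist_force: [0.7, -0.2, -1.2]
opening: 0.121
grasp_force: 58.7
```

Run:
```python
from h import *
o=ctrl.get_obs();print(o["opening"],o["grasp_force"],o["wrist_force"])
go([.4885,-.2183,.24],-.254+np.pi)
```

```text
0.12055065834392266 58.71145248413086 [ 0.680971   -0.24063179 -1.16189329]
t 14.45 pos [0.4662 0.1175 0.2405] yaw 2.686 xyz [-16.78 -29.17   0.06] dr [-0.    0.01 -1.92]
```

Emit:
send_rows --dr '[[0,0,-0.3],[0,0,-0.6],[0,0,-0.9],[0,0,-1.2],[0,0,-1.5],[0,0,-1.8],[0,0,-1.9],[0,0,-1.9]]' --xyz '[[-2.5,-4.4,0],[-5.2,-9,0],[-8,-13.9,0],[-10.8,-18.7,0],[-13.3,-23.1,0],[-15.2,-26.5,0],[-16.4,-28.5,0],[-16.8,-29.2,0]]' --jaw '[5,5,5,5,5,5,5,5]'

```text
time_s: 15.45
eef_pos: [0.4877, -0.2185, 0.2401]
eef_rot: [-0.0, 0.13, 0.991, 0.0]
wrist_force: [0.3, 1.1, -2.0]
opening: 0.125
grasp_force: 58.7
```

Emit:
send_rows --dr '[[0,0,0],[0,0,0],[0,0,0],[0,0,0],[0,0,0],[0,0,0],[0,0,0],[0,0,0]]' --xyz '[[0,0,0],[0,0,0],[0,0,0],[0,0,0],[0,0,0],[0,0,0],[0,0,0],[0,0,0]]' --jaw '[5,5,5,5,5,5,5,5]'

```text
time_s: 16.45
eef_pos: [0.4881, -0.2173, 0.24]
eef_rot: [0.0, 0.129, 0.992, 0.0]
wrist_force: [-0.3, -0.0, -1.8]
opening: 0.122
grasp_force: 58.7
```

Run:
```python
from h import *
o=ctrl.get_obs();print(o["opening"],o["grasp_force"],o["wrist_force"])
go([.4885,-.2183,.22],-.254+np.pi)
p=o["eef_pos"];b=ctrl.camera("scene")[:,:,::-1].copy();cv2.imwrite("pics/scene5.png",b);g=cv2.cvtColor(b,6).astype(int)
base=p[2]-.0871
for h in(.012,.02,.028,.036,.044):
    u,v=proj("scene",[p[0],p[1],base+h])[0]; r=int(round(v)); c=int(round(u)); print(h,round(u,1),round(v,1),c-14,g[r,c-14:c+15])
u,v=proj("scene",[p[0],p[1],base])[0];c,r=int(round(u)),int(round(v));print("vert",round(u,1),round(v,1),r-2,g[r-2:r+18,c])
im={"scene":cv2.cvtColor(b,6).astype(float)}
f=fit(im,{"scene":(c-13,r-16,27,28)},lambda q:[np.vstack([circ(q[0],q[1],base,.024),circ(q[0],q[1],base+.062,.024)])],[p[0],p[1]]);print(f.x-p[:2],f.fun)
cv=cover(p[0],p[1],yaw(),base)+vial(.4872,-.2182,.06)+mixer(.4885,-.2183,-.254)
cv2.imwrite("pics/o6.png",crop("scene",b,c-36,r-40,84,84,7,cv))
```

```text
0.12222136094407472 58.723111152648926 [-0.29234804 -0.02624251 -1.83592452]
t 16.45 pos [ 0.4881 -0.2173  0.24  ] yaw 2.8822 xyz [-0.07 -0.08  2.  ] dr [ 0.    0.   -0.05]
0.012 313.6 168.7 300 [182 129  63  45  47  45  42 127 187 201 199 197 196 190 181 171 159 157
 153  86  38  39  36  36  38  42  41  44  44]
0.02 313.8 167.1 300 [184 143  75  46  48  47  42  59 174 202 202 200 198 192 185 174 162 156
 156  98  44  39  39  40  40  42  46  51  50]
0.028 314.0 165.4 300 [167 147  85  45  42  43  43  61 173 166 118 105 105 105 102  98  89  84
  84  75  50  44  49  50  53  55  50  42  41]
0.036 314.2 163.8 300 [165 149  89  64  67  88  90 123 142 117 107 112 115 121 128 124 112  97
  89  76  52  42  47  48  42  41  38  38  37]
0.044 314.4 162.1 300 [185 178 157 153 157 162 165 169 122 147 198 221 237 240 237 241 233 204
 192 157  81  29  30  31  34  36  37  38  35]
vert 313.4 171.1 169 [190 190 188 188 189 148  54  33 189 231 213 197 173 146 187 156 151 177
 163 161]
[-0.00060839  0.00681162] 0.8382571420928691
```

View pics/o6.png

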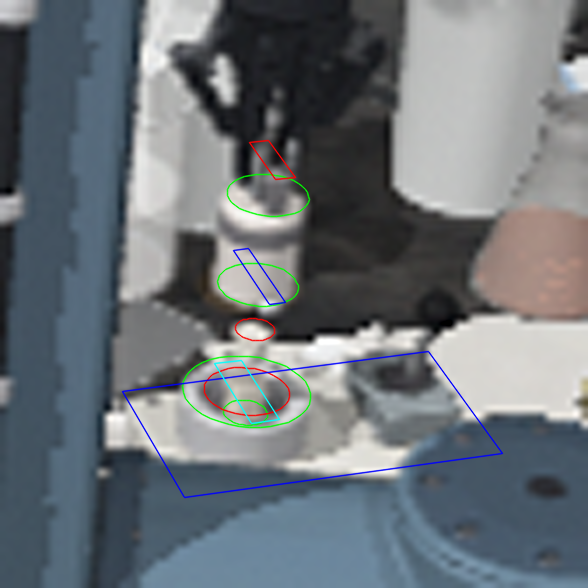

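Crop o6: the cover hangs level in the jaws, centred to about 1–2 mm over the socket, and the vial is in the bore. I lower slowly and watch the force.

Emit:
send_rows --dr '[[0,0,0],[0,0,0],[0,0,0],[0,0,0],[0,0,0],[0,0,0],[0,0,0],[0,0,0]]' --xyz '[[-0.07,-0.08,1.5],[-0.07,-0.08,3.5],[-0.07,-0.08,5.5],[-0.07,-0.08,6.8],[-0.07,-0.08,7.3],[-0.07,-0.08,7.6],[-0.07,-0.08,7.8],[-0.07,-0.08,7.8]]' --jaw '[5,5,5,5,5,5,5,5]'

```text
time_s: 17.5
eef_pos: [0.4888, -0.2184, 0.1623]
eef_rot: [0.0, 0.129, 0.992, -0.0]
wrist_force: [-0.7, 0.8, -2.3]
opening: 0.123
grasp_force: 58.7
```

Emit:
send_rows --dr '[[0,0,0],[0,0,0],[0,0,0],[0,0,0],[0,0,0],[0,0,0],[0,0,0],[0,0,0]]' --xyz '[[0,0,0.1],[0,0,0.15],[0,0,0.2],[0,0,0.25],[0,0,0.3],[0,0,0.3],[0,0,0.3],[0,0,0.3]]' --jaw '[5,5,5,5,5,5,5,5]'

```text
time_s: 18.5
eef_pos: [0.4886, -0.2182, 0.159]
eef_rot: [0.0, 0.129, 0.992, -0.0]
wrist_force: [0.2, 0.1, -1.4]
opening: 0.127
grasp_force: 58.7
```

Run:
```python
from h import *
o=ctrl.get_obs();print(o["opening"],o["grasp_force"],o["wrist_force"],o["torque"])
go([.4885,-.2183,.155],-.254+np.pi)
```

```text
0.12685625215474536 58.71462285518646 [ 0.21672399  0.12347845 -1.44605387] [ 0.02224836  0.04730325 -0.02887276]
t 18.5 pos [ 0.4886 -0.2182  0.159 ] yaw 2.8823 xyz [ 0.   -0.01  0.4 ] dr [ 0.    0.   -0.05]
```

Emit:
send_rows --dr '[[0,0,0],[0,0,0],[0,0,0],[0,0,0],[0,0,0],[0,0,0],[0,0,0],[0,0,0]]' --xyz '[[0,0,0.1],[0,0,0.2],[0,0,0.3],[0,0,0.4],[0,0,0.5],[0,0,0.5],[0,0,0.5],[0,0,0.5]]' --jaw '[5,5,5,5,5,5,5,5]'

```text
time_s: 19.5
eef_pos: [0.4886, -0.2185, 0.1542]
eef_rot: [0.0, 0.129, 0.992, -0.0]
wrist_force: [-1.6, -2.2, 3.7]
opening: 0.121
grasp_force: 59.5
```

Emit:
send_rows --dr '[[0,0,0],[0,0,0],[0,0,0],[0,0,0],[0,0,0],[0,0,0],[0,0,0],[0,0,0]]' --xyz '[[0.02,-0.06,0],[0.02,-0.06,0.2],[0.02,-0.06,0.4],[0.02,-0.06,0.6],[0.02,-0.06,0.8],[0.02,-0.06,1],[0.02,-0.06,1.15],[0.02,-0.06,1.15]]' --jaw '[5,5,5,5,5,5,5,5]'

```text
time_s: 20.5
eef_pos: [0.4885, -0.2187, 0.1428]
eef_rot: [0.0, 0.129, 0.992, 0.0]
wrist_force: [-0.9, 0.9, 7.3]
opening: 0.122
grasp_force: 60.0
```

Run:
```python
from h import *
o=ctrl.get_obs();print(o["opening"],o["grasp_force"],o["wrist_force"],o["torque"],o["q"][5])
go(o["eef_pos"],-.254+np.pi/2)
```

```text
0.12245428342116436 60.04752159118652 [-0.94115542  0.9151828   7.32705685] [ 0.07519704  0.24958994 -0.02932667] -1.9547519687454038
t 20.5 pos [ 0.4885 -0.2187  0.1428] yaw 2.8824 xyz [0. 0. 0.] dr [1.000e-02 0.000e+00 1.495e+01]
```

Emit:
send_rows --dr '[[0,0,0],[0,0,0],[0,0,0.5],[0,0,1.5],[0,0,2.5],[0,0,3.5],[0,0,4.5],[0,0,5]]' --xyz '[[0,0,0.15],[0,0,0.25],[0,0,0.25],[0,0,0.25],[0,0,0.25],[0,0,0.25],[0,0,0.25],[0,0,0.25]]' --jaw '[5,5,5,5,5,5,5,5]'

```text
time_s: 21.5
eef_pos: [0.489, -0.2193, 0.1409]
eef_rot: [0.001, 0.382, 0.924, -0.0]
wrist_force: [-1.1, -1.1, 8.1]
opening: 0.128
grasp_force: 60.2
```

Run:
```python
from h import *
o=ctrl.get_obs();print(o["opening"],o["grasp_force"],o["wrist_force"],o["torque"],o["q"][5])
go([.4885,-.2187,.1403],-.254+np.pi/2)
```

```text
0.12833464218220225 60.21704971790314 [-1.14937257 -1.05485479  8.09436994] [-0.19686461  0.20916881  0.18452073] -1.429150390556167
t 21.5 pos [ 0.489  -0.2193  0.1409] yaw 2.3569 xyz [0.07 0.01 0.06] dr [0.01 0.02 9.93]
```

Emit:
send_rows --dr '[[0,0,1.2],[0,0,2.4],[0,0,3.6],[0,0,4.8],[0,0,6],[0,0,7.2],[0,0,8.4],[0,0,9.3]]' --xyz '[[0.05,0,0.05],[0.05,0,0.1],[0.05,0,0.1],[0.05,0,0.1],[0.05,0,0.1],[0.05,0,0.1],[0.05,0,0.1],[0.05,0,0.1]]' --jaw '[5,5,5,5,5,5,5,5]'

```text
time_s: 22.5
eef_pos: [0.4886, -0.2194, 0.1409]
eef_rot: [0.001, 0.771, 0.637, -0.0]
wrist_force: [-2.8, -1.0, 16.3]
opening: 0.129
grasp_force: 61.1
```

Run:
```python
from h import *
o=ctrl.get_obs();print(o["opening"],o["grasp_force"],o["wrist_force"],o["torque"],o["q"][5])
go([.4885,-.2187,.1403],-.254+np.pi/2)
```

```text
0.1288672838533159 61.14544987678528 [-2.83205213 -0.95008795 16.31387605] [-0.04398848  0.90500569  0.29866529] -0.4542271891853805
t 22.5 pos [ 0.4886 -0.2194  0.1409] yaw 1.3823 xyz [ 0.07 -0.03  0.06] dr [0.02 0.02 0.63]
```

Emit:
send_rows --dr '[[0,0,0.5],[0,0,0.8],[0,0,0.8],[0,0,0.8],[0,0,0.8],[0,0,0.8],[0,0,0.8],[0,0,0.8]]' --xyz '[[0,0,-0.1],[0,0,-0.2],[0,0,-0.3],[0,0,-0.5],[0,0,-0.7],[0,0,-0.85],[0,0,-1],[0,0,-1]]' --jaw '[5,5,5,5,5,5,5,5]'

```text
time_s: 23.5
eef_pos: [0.4882, -0.2189, 0.1493]
eef_rot: [0.001, 0.796, 0.606, -0.0]
wrist_force: [-0.1, -3.7, 5.6]
opening: 0.125
grasp_force: 59.7
```

Run:
```python
from h import *
o=ctrl.get_obs();print(o["opening"],o["grasp_force"],o["wrist_force"],o["torque"],o["q"][5])
go([.4885,-.2187,.1403],-.254+np.pi/2)
```

```text
0.12493671878257673 59.65373754501343 [-0.13420726 -3.71543153  5.60878482] [-0.76315958  0.14015646  0.12603733] -0.3734524719399381
t 23.5 pos [ 0.4882 -0.2189  0.1493] yaw 1.3011 xyz [0.03 0.03 0.9 ] dr [ 0.01  0.01 -0.15]
```

Emit:
send_rows --dr '[[0,0,0],[0,0,0],[0,0,0],[0,0,0],[0,0,0],[0,0,0],[0,0,0],[0,0,0]]' --xyz '[[0,0,-0.1],[0,0,-0.2],[0,0,-0.25],[0,0,-0.25],[0,0,-0.25],[0,0,-0.25],[0,0,-0.25],[0,0,-0.25]]' --jaw '[5,5,5,5,5,5,5,5]'

```text
time_s: 24.5
eef_pos: [0.4878, -0.2187, 0.151]
eef_rot: [0.0, 0.796, 0.606, -0.0]
wrist_force: [2.6, -5.8, -1.2]
opening: 0.127
grasp_force: 58.9
```

Emit:
send_rows --dr '[[0,0,0],[0,0,0],[0,0,0],[0,0,0],[0,0,0],[0,0,0],[0,0,0],[0,0,0]]' --xyz '[[0,0,0],[0,0,0],[0,0,0],[0,0,0],[0,0,0],[0,0,0],[0,0,-1],[0,0,-3]]' --jaw '[10,14,18,24,32,40,45,45]'

```text
time_s: 25.5
eef_pos: [0.4874, -0.218, 0.1816]
eef_rot: [-0.001, 0.796, 0.606, -0.0]
wrist_force: [-0.2, -0.3, 0.1]
opening: 0.449
grasp_force: 0.0
```

Emit:
send_rows --dr '[[0,0,0],[0,0,0],[0,0,0],[0,0,0],[0,0,0],[0,0,0],[0,0,0],[0,0,0]]' --xyz '[[0,0,-2],[0,0,-5],[0,0,-8],[-5,0,-8],[-9,0,-8],[-13,0,-8],[-16,0,-8],[-16,0,-8]]' --jaw '[45,30,20,10,5,0,0,0]'

```text
time_s: 26.5
eef_pos: [0.4445, -0.3745, 0.2621]
eef_rot: [0.0, 0.797, 0.604, -0.0]
wrist_force: [-0.5, 0.6, 0.1]
opening: 0.001
grasp_force: 0.0
```

Run:
```python
from h import *
o=ctrl.get_obs();print(o["opening"],o["grasp_force"],o["wrist_force"])
go(o["eef_pos"],-.254+np.pi/2)
b=ctrl.camera("scene")[:,:,::-1].copy();cv2.imwrite("pics/scene6.png",b)
a=ctrl.camera("top")[:,:,::-1].copy();cv2.imwrite("pics/top6.png",a)
im={"top":cv2.cvtColor(a,6).astype(float),"scene":cv2.cvtColor(b,6).astype(float)}
g=im["top"]; u,v=proj("top",[.4865,-.2196,.15])[0];c,r=int(round(u)),int(round(v));print("cover bar top",u,v);print(g[r-10:r+11,c-10:c+11].astype(int))
g=im["scene"];u,v=proj("scene",[.4885,-.2183,.126])[0];c,r=int(round(u)),int(round(v));print(u,v)
print(g[r-12:r+13:1,c-12:c+13].astype(int))
```

```text
0.0012880869042189071 0.0 [-0.45426197  0.56220142  0.14455546]
t 26.5 pos [ 0.4445 -0.3745  0.2621] yaw 1.2981 xyz [0. 0. 0.] dr [ 0.    0.01 -0.18]
cover bar top 332.68206999868613 188.52295359935025
[[239 239 237 236 238 236 237 237 236 239 240 236 232 232 230 225 223 231
  232 229 236]
 [238 235 235 233 231 230 228 229 232 238 239 239 237 237 234 234 233 233
  235 235 238]
 [231 228 226 224 219 205 201 207 220 230 236 239 238 236 234 233 234 235
  238 240 241]
 [220 219 217 214 204 194 191 197 210 223 231 235 234 229 223 221 224 230
  233 238 241]
 [206 206 200 204 209 213 218 220 224 230 234 234 230 221 211 207 210 217
  223 233 237]
 [198 185 187 200 219 226 232 234 235 238 238 236 231 220 214 207 204 205
  211 221 231]
 [183 175 187 201 213 219 226 231 233 238 240 240 235 227 215 205 202 204
  204 212 220]
 [177 175 192 193 189 194 195 205 213 225 232 234 235 228 215 202 205 205
  206 205 208]
 [169 181 199 182 169 168 171 174 182 197 208 209 212 217 207 198 199 203
  207 205 206]
 [170 189 209 190 171 167 162 158 165 172 177 175 180 187 184 183 194 202
  204 205 202]
 [170 19
[... 2934 characters left out ...]
10 113 122 128 122 112  97  87  67 195
  193 203 217 223 229 221 221]
 [ 85  77  67  62 114 175 181 144 113 104 104 102  97  89  84  79  66 194
  220 196 178 182 173 224 246]
 [ 65  59  79 147 172 189 199 202 183 176 140 120 113 119 118 142 139 205
  225 161 150 169 203 224 219]
 [ 56  49 154 176 160 182 198 203 201 200 195 187 178 163 158 152 140 146
  182 200 204 201 204 206 194]
 [ 50  78 178 193 128 173 199 202 202 199 194 188 177 162 156 153 127 132
  148 173 202 208 206 160 195]
 [ 92 106 166 196 128 173 200 201 199 198 193 184 173 162 157 150 128 125
  136 145 158 145 138 134 141]
 [ 54  58 120 205 179 189 203 205 200 199 193 184 170 159 155 150 124 130
  135 142 156 142 134 135 137]]
```

The cover's bar now lies along the mixer's y in both views and the height readings fit a locked cover. Next is the lever.

Emit:
send_rows --dr '[[0,0,0],[0,0,0],[0,0,0],[0,0,0],[0,0,0],[0,0,0],[0,0,0],[0,0,0]]' --xyz '[[2,-4,0],[4,-7,0],[5.7,-8.7,1],[5.7,-8.7,5],[5.7,-8.7,9],[5.7,-8.7,11],[5.7,-8.7,11.8],[5.7,-8.7,11.8]]' --jaw '[0,0,0,0,0,0,0,0]'

```text
time_s: 27.6
eef_pos: [0.3769, -0.294, 0.1437]
eef_rot: [-0.0, 0.795, 0.606, 0.0]
wrist_force: [-0.1, 1.0, -0.4]
opening: -0.001
grasp_force: 0.0
```

Emit:
send_rows --dr '[[0,0,0],[0,0,0],[0,0,0],[0,0,0],[0,0,0],[0,0,0],[0,0,0],[0,0,0]]' --xyz '[[0,1.5,0],[0,3,0],[0,4,0],[0,5,0],[0,6,0],[0,7,0],[0,8,0],[0,8.5,0]]' --jaw '[0,0,0,0,0,0,0,0]'

```text
time_s: 28.6
eef_pos: [0.4589, -0.3172, 0.1432]
eef_rot: [-0.0, 0.796, 0.606, -0.0]
wrist_force: [-0.7, -0.4, -0.7]
opening: 0.001
grasp_force: 0.4
```

Run:
```python
from h import *
o=ctrl.get_obs();p=o["eef_pos"];d=p[:2]-[.4885,-.2183];c,s=np.cos(-.254),np.sin(-.254)
print("xm,ym",d[0]*c+d[1]*s,-d[0]*s+d[1]*c,p[2],o["wrist_force"])
```

```text
xm,ym -0.003776236491456829 -0.10314116990803406 0.1431822589817389 [-0.67901438 -0.37379936 -0.69723619]
```

Emit:
send_rows --dr '[[0,0,0],[0,0,0],[0,0,0],[0,0,0],[0,0,0],[0,0,0],[0,0,0],[0,0,0]]' --xyz '[[0,0.3,0],[0,0.6,0],[0,0.9,0],[0,1.1,0],[0,1.3,0],[0,1.4,0],[0,1.5,0],[0,1.5,0]]' --jaw '[0,0,0,0,0,0,0,0]'

```text
time_s: 29.6
eef_pos: [0.473, -0.3212, 0.1434]
eef_rot: [0.0, 0.796, 0.606, 0.0]
wrist_force: [-0.8, 0.2, -1.2]
opening: -0.001
grasp_force: 0.4
```

Run:
```python
from h import *
o=ctrl.get_obs();p=o["eef_pos"];d=p[:2]-[.4885,-.2183];c,s=np.cos(-.254),np.sin(-.254)
print("xm,ym",d[0]*c+d[1]*s,-d[0]*s+d[1]*c,p[2],o["wrist_force"],o["torque"])
# dark ball position in scene, against ball hypotheses
b=ctrl.camera("scene")[:,:,::-1].copy();cv2.imwrite("pics/scene7.png",b);g=cv2.GaussianBlur(cv2.cvtColor(b,6),(3,3),0).astype(int)
for t in(.0,.2,.4,.6,.8,1.0):
    xm=.08*np.sin(t-.5);z=.067+.08*np.cos(t-.5);w=[.4885+xm*c+.105*s,-.2183+xm*s-.105*c,z];u,v=proj("scene",w)[0];print(t,round(u,1),round(v,1),g[int(round(v)),int(round(u))-6:int(round(u))+7])
```

```text
xm,ym 0.010810193816062396 -0.10346075396809423 0.1434470399266466 [-0.79618586  0.22276905 -1.15917017] [ 0.03714473  0.10891403 -0.00389147]
0.0 339.9 176.0 [130  83  56  53  62  80  92  95  95 107 140 164 170]
0.2 338.7 172.9 [102  83  67  63  62  61  62  65  67  68  69  77  94]
0.4 337.3 170.4 [ 87 107  97  64  39  38  50  56  55  54  54  54  67]
0.6 335.9 168.4 [ 37  50  88 105  76  41  33  42  50  53  53  54  54]
0.8 334.4 167.1 [49 44 34 48 87 99 70 42 32 34 37 39 40]
1.0 332.9 166.6 [49 49 44 34 48 87 99 70 42 32 34 37 39]
```

Emit:
send_rows --dr '[[0,0,0],[0,0,0],[0,0,0],[0,0,0],[0,0,0],[0,0,0],[0,0,0],[0,0,0]]' --xyz '[[0,0.1,0],[0,0.2,0],[0,0.3,0],[0,0.4,0],[0,0.5,0],[0,0.6,0],[0,0.6,0],[0,0.6,0]]' --jaw '[0,0,0,0,0,0,0,0]'

```text
time_s: 30.65
eef_pos: [0.4742, -0.3214, 0.143]
eef_rot: [-0.005, 0.796, 0.606, -0.003]
wrist_force: [-22.3, 6.0, 11.7]
opening: 0.0
grasp_force: 11.6
```

Run:
```python
from h import *
o=ctrl.get_obs();p=o["eef_pos"];d=p[:2]-[.4885,-.2183];c,s=np.cos(-.254),np.sin(-.254)
print("xm,ym",d[0]*c+d[1]*s,-d[0]*s+d[1]*c,p[2],o["wrist_force"],o["torque"])
```

```text
xm,ym 0.01212257519963989 -0.10341539627832673 0.14304055482990438 [-22.31648444   6.02123097  11.72883552] [ 0.78947092  3.36679441 -0.07402122]
```

The arm hit a hard stop where the lever's end was predicted, so the lever is fully over. I back off and rise.

Emit:
send_rows --dr '[[0,0,0],[0,0,0],[0,0,0],[0,0,0],[0,0,0],[0,0,0],[0,0,0],[0,0,0]]' --xyz '[[0,-0.5,0],[0,-2,0],[0,-4,0],[0,-6,0],[0,-7,-3],[0,-7,-7],[0,-7,-11],[0,-7,-12]]' --jaw '[0,0,0,0,0,0,0,0]'

```text
time_s: 31.65
eef_pos: [0.4121, -0.3052, 0.2667]
eef_rot: [0.003, 0.796, 0.606, 0.0]
wrist_force: [0.4, -0.4, -0.5]
opening: 0.001
grasp_force: 0.0
```

Run:
```python
from h import *
o=ctrl.get_obs();print(o["eef_pos"],o["wrist_force"]);c,s=np.cos(-.254),np.sin(-.254)
b=ctrl.camera("scene")[:,:,::-1].copy();cv2.imwrite("pics/scene8.png",b);g=cv2.cvtColor(b,6).astype(int)
a=ctrl.camera("top")[:,:,::-1].copy();cv2.imwrite("pics/top8.png",a);ga=cv2.cvtColor(a,6).astype(int);g0=cv2.cvtColor(cv2.imread("pics/top0.png"),6).astype(int)
for t in(.1,1.0):
    xm=.08*np.sin(t-.5);z=.067+.08*np.cos(t-.5);w=[.4885+xm*c+.105*s,-.2183+xm*s-.105*c,z]
    u,v=[int(round(k)) for k in proj("scene",w)[0]];print(t,"scene",g[v-4:v+5,u-5:u+6].min(1),g[v,u-6:u+7]);u,v=[int(round(k)) for k in proj("top",w)[0]];print("top now",ga[v,u-5:u+6],"before",g0[v,u-5:u+6])
s6=cv2.cvtColor(cv2.imread("pics/scene6.png"),6).astype(int);u,v=[int(k) for k in proj("scene",[.4885,-.2183,.11])[0]]
print("cover change since locked",np.abs(g-s6)[v-14:v+8,u-5:u+5].mean())
```

```text
[ 0.41209824 -0.30516929  0.26673113] [ 0.38847038 -0.35043221 -0.48510796]
0.1 scene [ 51  52  56  54  57  57  47  43 149] [177 134  73  57  61  63  68  69  73  77  80  71  67]
top now [190 192 192 194 194 194 193 195 201 212 225] before [181 172 136  88  52  40  41  42  73 136 202]
1.0 scene [33 29 26 18 20 20 10 44 55] [50 50 48 34 28 35 34 27 20 48 54 54 52]
top now [235 229 210 151  89  55  51  56  90 162 226] before [232 231 231 229 223 224 228 227 230 236 239]
cover change since locked 0.8181818181818182
```

The top view shows the black ball now at the back position (1.0 rad) and gone from the front. The cover is unchanged since it locked, and the robot is clear of everything.

```bash
python3 -c "
from bench import ctrl
print(ctrl.hand_in())"
```

```text
the job is handed in; nothing more can be done
None
```

The job is handed in at about 32 s of the 67 s allowed: the vial is in the cup, the cover is locked over it and the lever is fully back, going by force readings and camera images. The hand-in returned no verdict.

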